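Seat the inspection lens in its three-point stand

TASK

Mount the round inspection lens that lies on the notebook in the small lens stand, over the circuit board: draw the stand's sliding jaw back, lay the lens flat on the three steel balls with the same face up, and slide the jaw in until the lens is home against both nylon screw tips and held lightly but surely between all three points, so that it cannot shift or rock. Be gentle with the glass: close the jaw by feel and stop soon after the lens stops moving, without squeezing it hard; then let go of everything. Leave the parts dish, the tweezers and the pen where they lie.

Things in the scene. Friction and masses are not known exactly. Their poses are not given: they have to be found in the camera images.
- lens: Glass lens in a dark metal cell: a disc of 60 mm diameter, 14 mm thick, about 90 g, lying flat on the notebook (cover 11 mm above the table). Origin: centre of its underside; z up, out of the upper face. Hold it by the rim, 60 mm across. Round: its yaw does not matter.
- lens_stand: Lens stand, fixed: dark base plate 150 x 96 mm, 7 mm high, a circuit board lies on it. Origin: on the table below the middle of the lens place; z up, x points to the sliding jaw. Base: x -54 to +96, y -48 to +48 mm. Two posts at +-140 degrees from x, axes 40 mm out, 12 mm thick, 61 mm high, hold the side screws. But for the board (up to 15 mm high) all above the plate is free beyond y = +-20 mm where x > -20 mm, for fingers.
- seat (a point): Middle of the lens place, 46 mm above the table, at the level of the tops of the three small steel balls that bear the lens's underside; these stand 23 mm out, at 0 and +-140 degrees from the stand's x. Turns with the stand.
- screw_tips (a point): Point midway between the white nylon tips of the two side screws on the posts, 53 mm high; the tips are 39 mm apart along y, 30 mm from the seat's axis, at +-140 degrees, and point at it. This is for mean settings: each screw is set in or out by up to 2.5 mm, differently and not reported, so the home place of the lens varies by up to 3.3 mm along x, 3.9 mm along y.
- jaw: Sliding jaw (third side point): carriage 20 x 26 mm, top 61 mm high, with an upright black knob to hold, 18 mm diameter, 70 to 98 mm high. Origin: middle of the knob, 84 mm high; axes as the stand's. Slides along the stand's x from 44 mm (innermost) to 64 mm (outer stop) from its origin; starts at 44 to 47 mm, too narrow for the lens. Sliding takes about 6 N; it stays where left.
- nose (a point): Tip of the jaw's flat white nose, 20 mm wide, 53 mm high, 20 mm nearer the seat than the knob. It sits on a spring of 8 N per mm, 4 mm travel. With the lens home, a push of P newtons on the knob loads the lens with about P - 6 N. 3 to 6 N is right; above 6 N the jaw backs off a little when let go; over 12 N is too much for the glass.
- screw_dish: Round grey steel parts dish with screws, 112 mm across, 22 mm high; origin: centre of its underside. A bystander.
- tweezers: Steel tweezers lying flat, 108 mm long along their y axis, 16 mm wide, 9 mm high; origin: middle of the underside. A bystander.
- pen: Red click pen lying flat, 145 mm long along its y axis, 12 mm wide, 9 mm high; origin: middle of the underside. A bystander.

How it is judged (in metres and radians):
At the end, for the whole second after the job is handed in: The lens lies at rest on the three balls, same face up (underside 44.5 to 47.5 mm high, level to 0.04 rad, centre within 7 mm of the stand's axis), held by all three side points at once: 2 to 12 N from the jaw, more than 1 N at each screw tip (contact force between jaw and lens between 2 and 12 N and contact force between each of screw_left_c0, screw_right_c0 and lens above 1 N and z of lens in the frame of lens_stand between 0.0445 and 0.0475 m and angle between lens's own z axis and vertical below 0.04 rad and horizontal distance between lens and lens_stand below 0.007 m and linear speed of lens below 0.01 m/s); the robot touches nothing.
It fails at once if the jaw presses on the lens with more than 12 N (contact force between jaw and lens above 12 N).
It fails at once if the lens is struck or pressed against the stand with more than 30 N (contact force between lens_stand and lens above 30 N).
It fails at once if the parts dish, the tweezers or the pen is moved by more than 30 mm (distance of any of screw_dish, tweezers, pen from where it was at the start of the episode above 0.03 m).
It also fails if it takes over 69 s, if anything falls off the work surface, if the arm or the gripper's body presses on something with over 40 N, if the wrist force passes 120 N, or if a joint passes its speed limit or range.

ROBOT

A 6-joint arm with a two-finger parallel gripper is mounted at the origin on a cart in front of the work surface, level with it; the furniture and walls round the work are solid. World frame = base frame: x ahead of the robot, y to its left, z up, the work surface at z = 0. Lengths are in m, angles in degrees, forces in N, time in s.
With the tool pointing down it reaches from about 0.4 to 0.825 m from the base axis. Payload 7 kg.
Tool frame: the origin (TCP) lies on the centre line of the jaws, within the pads' length; the fingertips stand 19 mm ahead of it and the grasp point (between the pads) is the TCP; z points along the fingers, y is the line along which they close (so a half turn about z gives the same grasp; the last joint's range is limited). The gripper opens to 88 mm and grips with 3 to 60 N. Pads are 19 mm wide; open, the fingers measure 130 mm over their backs; the gripper's body (78 mm by 193 mm) begins 47 mm behind the grasp point.
Start: joints at [92.367, 20.546, 0.682, 0, -70.136, -16.507], TCP at [0.165, 0.655, 0.207] pointing down, gripper open.
Joint ranges: [-176.03, 176.03], [-82.01, 121.73], [-58.28, 71.71], [-173.87, 95.51], [-174.79, -0.11], [-173.66, 173.66]. Speed limits (degrees/s): [136.94, 136.94, 172.46, 180, 180, 180].

INTERFACE

Orientations are given as [roll, pitch, yaw] about the fixed x, y, z axes, in that order (R = Rz(yaw) Ry(pitch) Rx(roll)).
In Python, from plant import * gives the robot as it stands. The module is installed in compiled form; this text tells all that it offers.
- The arm moves only by the tool play_rows, never from a script. Its argument "deltas" is a list of rows, each a list of 6 numbers: the shift along the world's x, y, z scaled (see below), then the turn, a rotation vector about the world's x, y, z scaled (see below). A call has 1 to 10 rows; each row shifts and turns the commanded pose from where the row before left it; what a row does not reach is not made up. The controller multiplies each number of a shift by 800 mm and each number of a turn by 180 degrees. A row lasts 1/10 s, in which the tool goes at most 50 mm and 8.59 degrees, less where a joint would pass 70% of its speed; a pose out of reach is approached as far as the arm can. A call with a number of a shift or a turn outside -1 to 1 is refused whole. A call with a gripper value outside its range is refused whole. "gripper" is the gripper command: -1 is shut, 1 is fully open, values between are in proportion, set as the call begins (left out, the last holds). The fingers move at their own pace and stop on an object; the grip force is fixed at half the most. Time passes only in rows, so rows that do not move let the fingers close. It gives the time, the measured TCP pose, the force, the opening and the grip force at its end, in the units of the state.
- get_obs(): the state, without advancing time (a new reading comes with each control period).
- snapshot(name): name is "scene" or "top" or "wrist"; returns (picture, depth): 400x640x3 uint8, blue, green, red; 400x640 float32, m along the optical axis (not along the pixel's ray), 0 where there is no reading.
- camera_model(name): a dict with "fx", "fy", "cx", "cy" (pixels), "world_to_cam" (4x4, takes a point from world to camera coordinates). Camera axes: x right, y down, z forward; pixel columns grow to the right and rows downward; lengths in m; the calibration is good to about 2 mm. A picture is of the moment at which its call begins: read the wrist's pose just before it. camera_model takes no time and is no camera call; for the wrist camera it gives the pose at the moment of the call.
- close_job(): hands the job in; it is judged then, once.
The state is a dict: "clock": time; "joint_pos": joint angles; "qvel": joint speeds; "tau": joint torques, N m; "tool_pos": TCP position; "orientation": TCP orientation; "force": force on the tool from outside, world axes, zero at the start; "moment": the same for the moment, N m; "opening": finger opening in m; "gripper_force": force on a finger pad.
Only numpy, scipy, OpenCV 4.12 (cv2) and the standard library are available. Lean on these libraries where they do the work, as an engineer would, in place of code of your own. Each camera call takes 0.05 s, during which the arm holds its last target. There are 200 camera calls.

## Working session

There is one attempt and no reset: what is moved stays moved. The work goes in short steps, Python scripts to look and compute and a tool call to move; the robot and the scene stay as the last step left them, time stands still between calls to the robot, and variables do not carry over. Pictures are saved under pics/ and viewed, at most 10 in all, crops included, and the job is handed in when it is done.

Besides the shell and the picture viewer there is one more tool, called after "Request:" in YAML: its name, and indented under it one key for each argument. play_rows: Moves the arm, as the interface text tells. Its arguments: {"type":"object","properties":{"deltas":{"type":"array","items":{"type":"array","items":{"type":"number","minimum":-1,"maximum":1}}},"gripper":{"type":"number"}},"required":["deltas"]}

```bash
mkdir -p pics
cat > h.py <<'E'
from plant import *
import numpy as np, cv2
def ray(cm,u,v):
    M=np.linalg.inv(np.array(cm["world_to_cam"])); d=M[:3,:3]@np.array([(u-cm["cx"])/cm["fx"],(v-cm["cy"])/cm["fy"],1.]); return M[:3,3],d
def onplane(cm,u,v,z):
    o,d=ray(cm,u,v); return o+d*(z-o[2])/d[2]
def proj(cm,p):
    q=np.array(cm["world_to_cam"])@np.append(p,1); return cm["fx"]*q[0]/q[2]+cm["cx"],cm["fy"]*q[1]/q[2]+cm["cy"]
def cloud(cm,D):
    v,u=np.mgrid[:400,:640]; P=np.stack([(u-cm["cx"])/cm["fx"]*D,(v-cm["cy"])/cm["fy"]*D,D,np.ones_like(D)],-1)
    return (P@np.linalg.inv(np.array(cm["world_to_cam"])).T)[...,:3]
E
python3 - <<'E'
from h import *
o=get_obs();print(o)
for n in("top","scene","wrist"):
    cm=camera_model(n);p,d=snapshot(n);cv2.imwrite(f"pics/{n}0.png",p);np.savez(f"{n}0.npz",p=p,d=d,**{k:np.array(cm[k]) for k in cm if k in("fx","fy","cx","cy","world_to_cam")})
    print(n,cm["fx"],np.linalg.inv(np.array(cm["world_to_cam"]))[:3].round(3).tolist(),(d>0).mean())
E
```

```text
{'clock': 0.0, 'joint_pos': array([ 9.23669418e+01,  2.05917528e+01,  6.34228534e-01, -1.99539685e-02,
       -7.01354514e+01, -1.65068964e+01]), 'qvel': array([ 0.06171569,  0.01251941,  0.03872032,  0.02917391, -0.05629666,
       -0.08008517]), 'tau': array([ 1.60283129e-03, -5.82723749e+01,  2.93043405e+01,  6.99700847e+00,
        7.07450919e-03, -1.53832971e-04]), 'tool_pos': array([0.16479885, 0.65404117, 0.2056231 ]), 'orientation': array([ 1.79905526e+02, -8.43490126e-03, -1.41467432e+01]), 'force': array([-0.1603518 , -0.31627384, -0.81551168]), 'moment': array([ 0.02755328, -0.0332759 , -0.0114022 ]), 'gripper_force': 0.0, 'opening': 0.08747462401292957}
top 365.18996708469143 [[0.001, -0.994, 0.105, 0.439], [-0.999, 0.003, 0.039, 0.024], [-0.039, -0.105, -0.994, 0.932]] 0.9960078125
scene 392.23790291527087 [[-0.812, -0.423, 0.402, 0.176], [-0.583, 0.565, -0.583, 0.557], [0.02, -0.708, -0.706, 0.694]] 0.99579296875
wrist 284.59230856168074 [[-0.244, -0.933, -0.265, 0.236], [-0.97, 0.235, 0.065, 0.636], [0.002, 0.273, -0.962, 0.385]] 0.996
```

View pics/top0.png

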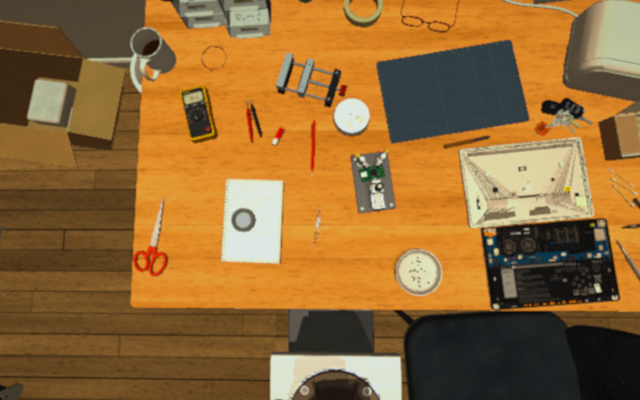

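View pics/wrist0.png

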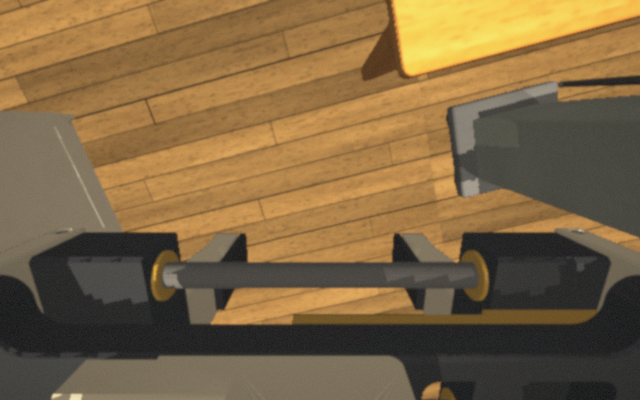

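The top view shows the lens at (243,219) on the notebook and the stand at (373,182), with its posts near (365,155) and its jaw toward the robot. The wrist view is off the table. Next I locate the lens and stand.

Run:
```python
from h import *
def L(n):
    z=np.load(n+"0.npz");cm={k:z[k] for k in("fx","fy","cx","cy","world_to_cam")};return z["p"],z["d"],cm
p,d,cm=L("top");C=cloud(cm,d)
for uv in [(243,219),(260,190),(417,271),(377,195),(373,172),(300,215)]: print(uv,C[uv[1],uv[0]].round(3))
# stand base plate: corners by gray mask
hsv=cv2.cvtColor(p,cv2.COLOR_BGR2HSV)
def reg(u0,u1,v0,v1,m):
    k=np.zeros((400,640),np.uint8);k[v0:v1,u0:u1]=m[v0:v1,u0:u1];return k
notwood=((hsv[...,1]<120)).astype(np.uint8)*255
k=reg(342,405,140,222,notwood)
k=reg(342,405,145,222,notwood);c=max(cv2.findContours(k,0,2)[0],key=cv2.contourArea)
r=cv2.minAreaRect(c);print("stand",r,[onplane(cm,*q,0.007).round(4).tolist() for q in cv2.boxPoints(r)])
dark=((hsv[...,2]<175)&(hsv[...,1]<130)).astype(np.uint8)*255
k=reg(226,262,200,240,dark);c=max(cv2.findContours(k,0,2)[0],key=cv2.contourArea)
(cc,rr)=cv2.minEnclosingCircle(c);print("lens",cc,rr,onplane(cm,*cc,0.025))
p2,d2,cm2=L("scene");C2=cloud(cm2,d2)
print("lens in scene at",proj(cm2,onplane(cm,*cc,0.025)),"stand",proj(cm2,onplane(cm,373,182,0.03)))
crop=cv2.resize(p[130:290,220:440],None,fx=3.6,fy=3.6,interpolation=cv2.INTER_CUBIC);cv2.imwrite("pics/topcrop.png",crop)
```

```text
(243, 219) [0.483 0.227 0.028]
(260, 190) [0.557 0.188 0.015]
(417, 271) [ 0.355 -0.204  0.007]
(377, 195) [ 0.54  -0.104  0.044]
(373, 172) [ 0.603 -0.1    0.007]
(300, 215) [ 0.494  0.086 -0.002]
stand ((372.6347961425781, 181.8701629638672), (57.36600875854492, 37.0609130859375), 82.09283447265625) [[0.6455, -0.043, 0.007], [0.6581, -0.1369, 0.007], [0.5121, -0.1536, 0.007], [0.4993, -0.0614, 0.007]]
lens (243.03225708007812, 219.5483856201172) 12.11960506439209 [0.48162279 0.22740136 0.025     ]
lens in scene at (np.float64(288.36867264002547), np.float64(270.1328359110824)) stand (np.float64(340.09383443860656), np.float64(165.03993677501845))
```

View pics/topcrop.png

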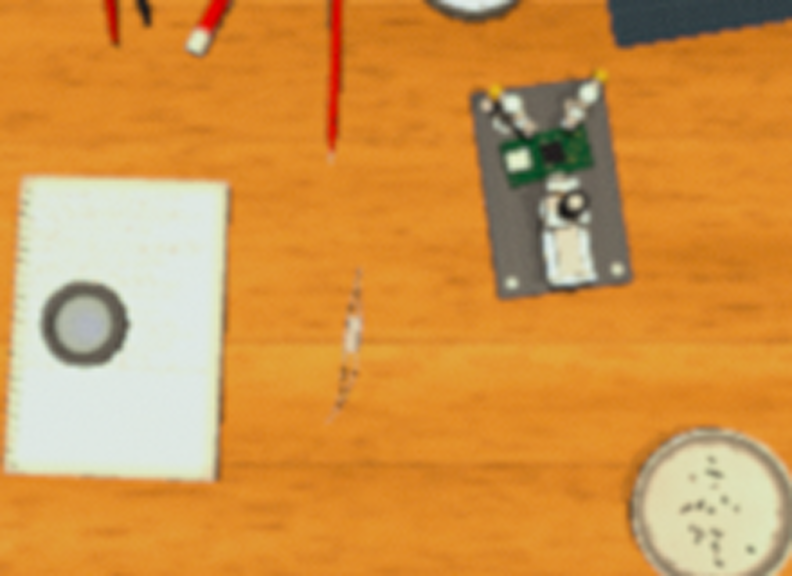

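View pics/scene0.png

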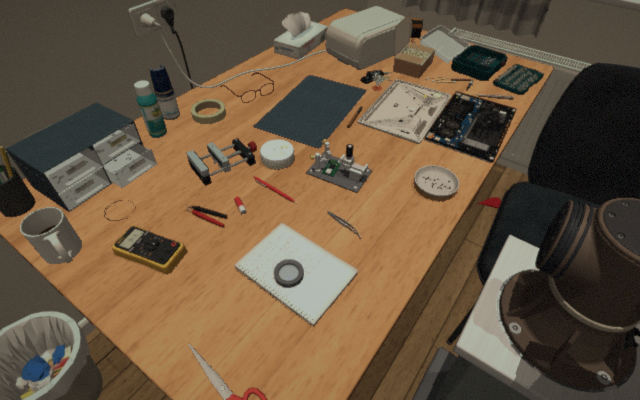

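The scene view confirms the layout: lens at (288,271), stand knob at (350,150), and a clear path between them. I go above the lens at z=0.2 and turn the yaw to about +7° for the stand.

Request:
play_rows:
  deltas:
    - [0.036,-0.048,0,0,0,0.012]
    - [0.036,-0.048,0,0,0,0.012]
    - [0.036,-0.048,0,0,0,0.012]
    - [0.036,-0.048,0,0,0,0.012]
    - [0.036,-0.048,0,0,0,0.012]
    - [0.036,-0.048,0,0,0,0.012]
    - [0.036,-0.048,0,0,0,0.012]
    - [0.036,-0.048,0,0,0,0.012]
    - [0.036,-0.048,0,0,0,0.012]
    - [0.036,-0.048,0,0,0,0.009]
  gripper: 1

```text
clock: 1.15
tool_pos: [0.4536, 0.2688, 0.2067]
orientation: [-180.0, -0.0, 7.0]
force: [1.4, 0.9, -0.1]
opening: 0.088
gripper_force: 0.0
```

Request:
play_rows:
  deltas:
    - [0.02,-0.027,0,0,0,0]
    - [0.016,-0.027,0,0,0,0]
    - [0,0,0,0,0,0]
    - [0,0,0,0,0,0]

```text
clock: 1.55
tool_pos: [0.4818, 0.2268, 0.2064]
orientation: [180.0, 0.0, 6.8]
force: [0.2, 0.2, 0.1]
opening: 0.088
gripper_force: 0.0
```

```bash
cat >> h.py <<'E'
def shot(n,name):
    cm=camera_model(n);p,d=snapshot(n);cv2.imwrite(f"pics/{name}.png",p);return p,d,cm
E
python3 - <<'E'
from h import *
o=get_obs();print(o["clock"],o["tool_pos"],o["orientation"],o["force"])
p,d,cm=shot("wrist","w1");C=cloud(cm,d)
print(proj(cm,np.array([.482,.227,.025])))
import pickle;pickle.dump((p,d,cm),open("w1.pkl","wb"))
E
```

```text
1.55 [0.48178045 0.22679665 0.20635949] [1.79995251e+02 2.05094969e-02 6.82976323e+00] [0.22076556 0.19375121 0.14324972]
(np.float64(319.1376297028244), np.float64(179.64478785791383))
```

View pics/w1.png

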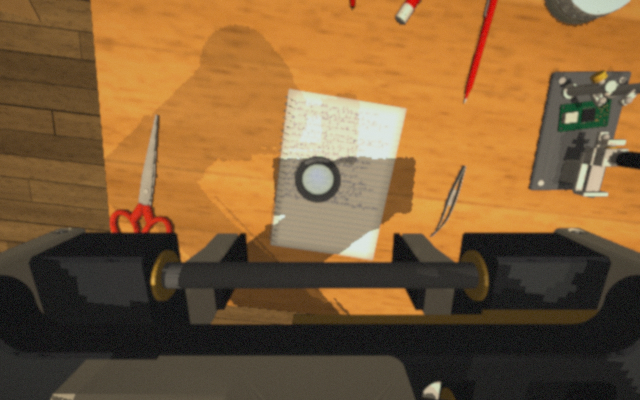

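The wrist view shows the lens at (318,179), in line with the top-view estimate. I measure it here and then go to the stand to draw the jaw back first.

Run:
```python
from h import *
import pickle
p,d,cm=pickle.load(open("w1.pkl","rb"));C=cloud(cm,d)
g=cv2.cvtColor(p,cv2.COLOR_BGR2GRAY)
k=np.zeros_like(g);k[150:210,285:352]=(g[150:210,285:352]<70)*255
c=max(cv2.findContours(k,0,2)[0],key=cv2.contourArea);e=cv2.fitEllipse(cv2.convexHull(c))
print(e,onplane(cm,*e[0],.025),onplane(cm,*e[0],.018), np.median(C[172:186,311:325].reshape(-1,3),0), np.median(C[185:200,350:370].reshape(-1,3),0))
m=(C[...,2]>.019)&(np.hypot(C[...,0]-.482,C[...,1]-.227)<.05); q=C[m]; print(m.sum(),np.median(q[:,2]),(q.min(0)+q.max(0))/2,q.max(0)-q.min(0))
```

```text
((317.2182922363281, 178.50306701660156), (43.378631591796875, 44.541175842285156), 162.6124267578125) [0.48319177 0.22963251 0.025     ] [0.48180295 0.22951955 0.018     ] [0.48323944 0.22934244 0.02416504] [0.46920733 0.17057352 0.01269714]
44209 0.3325362793790829 [0.48475667 0.2269936  0.18306899] [0.06686525 0.09994987 0.32813704]
```

Request:
play_rows:
  deltas:
    - [0.0115,-0.051,0,0,0,0]
    - [0.0115,-0.051,0,0,0,0]
    - [0.0115,-0.051,0,0,0,0]
    - [0.0115,-0.051,0,0,0,0]
    - [0.0115,-0.051,0,0,0,0]
    - [0.0115,-0.051,0,0,0,0]
    - [0.0115,-0.051,0,0,0,0]
    - [0.0115,-0.051,0,0,0,0]
    - [0,0,0,0,0,0]
    - [0,0,0,0,0,0]

```text
clock: 2.6
tool_pos: [0.5553, -0.0991, 0.2062]
orientation: [-180.0, 0.0, 6.9]
force: [-0.1, 0.8, -0.2]
opening: 0.0875
gripper_force: 0.0
```

Run:
```python
from h import *
import pickle
o=get_obs();print(o["clock"],o["tool_pos"],o["orientation"],o["force"])
p,d,cm=shot("wrist","w2");pickle.dump((p,d,cm),open("w2.pkl","wb"));C=cloud(cm,d)
cv2.imwrite("pics/w2c.png",cv2.resize(p[100:260,220:440],None,fx=3.6,fy=3.6,interpolation=cv2.INTER_CUBIC))
```

```text
2.6 [ 0.55531561 -0.09909927  0.20619209] [-1.79991036e+02  3.37935775e-02  6.85877082e+00] [-0.11195342  0.81456612 -0.19669816]
```

View pics/w2c.png

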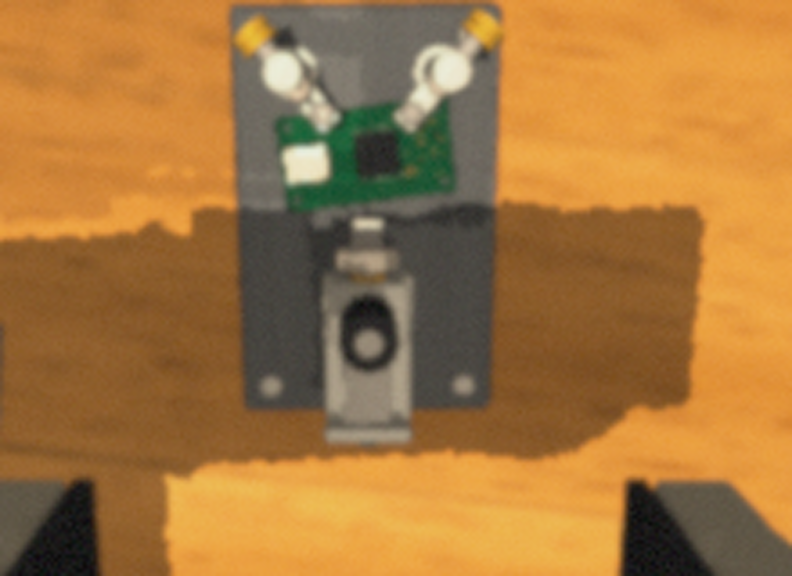

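The crop shows the knob top at full-frame (322.5,195), post tops at (300,120) and (344,119.5), screw tips at (312,134) and (332,134), and the nose at (322,162). I turn these into positions.

Run:
```python
from h import *
import pickle
p,d,cm=pickle.load(open("w2.pkl","rb"));C=cloud(cm,d)
f=lambda u,v,z:onplane(cm,220+u/3.6,100+v/3.6,z)
def dep(u,v,s=1):
    a,b=int(round(220+u/3.6)),int(round(100+v/3.6));return np.median(C[b-s:b+s+1,a-s:a+s+1].reshape(-1,3),0).round(4)
print("depth knob",dep(369,342),"postL",dep(288,72),"postR",dep(447,70),"carr",dep(369,400))
kn=f(369,342,.098);pl=f(288,72,.061);pr=f(447,70,.061)
print("knob",kn,"posts",pl,pr,np.linalg.norm(pl-pr))
c=[f(u,v,.007) for u,v in((230,8),(497,5),(490,408),(245,408))];print("corners",np.round(c,4).tolist())
x1=((c[3]-c[0])+(c[2]-c[1]))[:2];print("ang plate",np.degrees(np.arctan2(x1[1],x1[0])))
yv=(pl-pr)[:2];print("ang posts", np.degrees(np.arctan2(yv[1],yv[0])), "mid posts",(pl+pr)/2)
mid=(pl+pr)[:2]/2;v=kn[:2]-mid;ang=np.arctan2(v[1],v[0]);ex=np.array([np.cos(ang),np.sin(ang)]);O=mid+.0306*ex
print("ang posts-knob",np.degrees(ang),"origin",O,"knob x",(kn[:2]-O)@ex)
print("origin from plate",np.mean(c,0)[:2]-.021*ex)
ey=np.array([-ex[1],ex[0]])
for n,u,v,z in(("tipL",332,124,.053),("tipR",403,124,.053),("nose",367,220,.053)):
    q=f(u,v,z)[:2]-O;print(n,q@ex,q@ey)
# second view for height: triangulate knob with top cam
z=np.load("top0.npz");ct={k:z[k] for k in("fx","fy","cx","cy","world_to_cam")}
print("knob in top",proj(ct,kn)); g=cv2.cvtColor(z["p"],cv2.COLOR_BGR2GRAY)[184:200,370:388];
```

```text
depth knob [ 0.5547 -0.102   0.0993] postL [ 0.6263 -0.0693  0.0621] postR [ 0.6331 -0.1169  0.0625] carr [ 0.5203 -0.1067  0.0453]
knob [ 0.55448181 -0.10257314  0.098     ] posts [ 0.62631521 -0.06925159  0.061     ] [ 0.6326786  -0.11723405  0.061     ] 0.04840257741459232
corners [[0.6449, -0.0434, 0.007], [0.6571, -0.1359, 0.007], [0.5104, -0.1564, 0.007], [0.499, -0.0618, 0.007]]
ang plate -172.4413667283322
ang posts 97.55443264835402 mid posts [ 0.62949691 -0.09324282  0.061     ]
ang posts-knob -172.91000829971412 origin [ 0.59913089 -0.09701972] knob x 0.04499312071222229
origin from plate [ 0.5987108  -0.09678374]
tipL -0.01455866581475043 -0.01116983094865889
tipR -0.014469252009305449 0.011281590611026135
nose 0.01582077237299283 -0.00014902451039842634
knob in top (np.float64(379.67572583033564), np.float64(186.14908563760326))
```

Request:
play_rows:
  deltas:
    - [-0.001,-0.004,-0.0375,0,0,0.003]
    - [0,0,-0.0375,0,0,0]
    - [0,0,-0.0375,0,0,0]
    - [0,0,-0.0375,0,0,0]
    - [0,0,0,0,0,0]
    - [0,0,0,0,0,0]

```text
clock: 3.25
tool_pos: [0.5548, -0.1012, 0.0871]
orientation: [180.0, 0.0, 7.6]
force: [0.9, 0.4, 0.7]
opening: 0.0878
gripper_force: 0.0
```

Request:
play_rows:
  deltas:
    - [0,0,0,0,0,0]
    - [0,0,0,0,0,0]
    - [0,0,0,0,0,0]
    - [0,0,0,0,0,0]
    - [0,0,0,0,0,0]
    - [0,0,0,0,0,0]
    - [0,0,0,0,0,0]
    - [0,0,0,0,0,0]
  gripper: -1

```text
clock: 4.05
tool_pos: [0.5545, -0.1023, 0.0865]
orientation: [180.0, 0.0, 7.5]
force: [0.4, 0.4, 0.3]
opening: 0.0292
gripper_force: 0.0
```

Request:
play_rows:
  deltas:
    - [0,0,0,0,0,0]
    - [0,0,0,0,0,0]
    - [0,0,0,0,0,0]
    - [0,0,0,0,0,0]

```text
clock: 4.45
tool_pos: [0.5545, -0.1023, 0.0865]
orientation: [-180.0, 0.0, 7.5]
force: [0.4, 0.0, -0.3]
opening: 0.0012
gripper_force: 0.0
```

The fingers closed without the knob, so I look.

Run:
```python
from h import *
import pickle
o=get_obs();print(o["opening"],o["gripper_force"],o["tool_pos"])
a=shot("wrist","w3");b=shot("scene","s3");pickle.dump((a,b),open("w3.pkl","wb"))
c1=cv2.resize(a[0][140:340,200:440],(720,600));cv2.imwrite("pics/w3c.png",np.hstack([cv2.resize(a[0],(480,300)),cv2.resize(b[0][110:210,290:397],(321,300))]))
```

```text
0.0012372427485929077 0.0 [ 0.55452877 -0.10226403  0.08654467]
```

View pics/w3c.png

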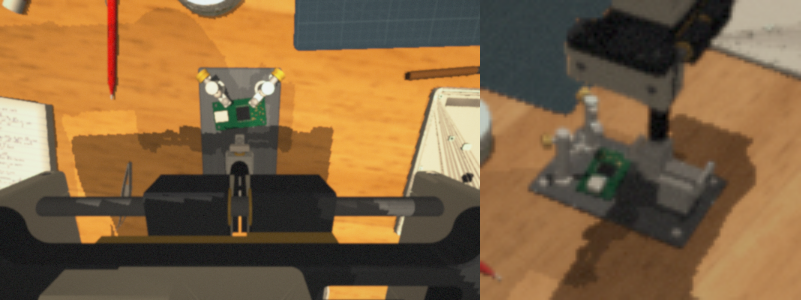

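Run:
```python
from h import *
import pickle
a,b=pickle.load(open("w3.pkl","rb"));p,d,cm=a;C=cloud(cm,d)
t=np.array([.5545,-.1023,.0865])
print("tcp",proj(cm,t),"tip",proj(cm,t-[0,0,.019]),"knob top exp",proj(cm,[.5545,-.1025,.098]))
for v in range(190,330,8): print(v,C[v,320].round(3),C[v,316].round(3),C[v,326].round(3))
cv2.imwrite("pics/w3d.png",cv2.resize(p[170:330,250:400],None,fx=3.7,fy=3.7,interpolation=cv2.INTER_CUBIC))
```

```text
tcp (np.float64(319.260047623231), np.float64(233.4517467334723)) tip (np.float64(319.2685209857269), np.float64(223.6831942824338)) knob top exp (np.float64(319.5647909136424), np.float64(240.35683179808993))
190 [ 0.575 -0.1    0.047] [ 0.574 -0.097  0.045] [ 0.567 -0.107  0.008]
198 [ 0.572 -0.101  0.059] [ 0.627 -0.093  0.266] [ 0.573 -0.105  0.06 ]
206 [ 0.566 -0.101  0.059] [ 0.565 -0.098  0.059] [ 0.565 -0.106  0.056]
214 [ 0.564 -0.102  0.073] [ 0.56  -0.099  0.062] [ 0.561 -0.107  0.062]
222 [ 0.563 -0.102  0.088] [ 0.562 -0.099  0.086] [ 0.563 -0.106  0.086]
230 [ 0.562 -0.102  0.099] [ 0.562 -0.099  0.101] [ 0.562 -0.106  0.099]
238 [ 0.557 -0.102  0.099] [ 0.564 -0.099  0.116] [ 0.564 -0.105  0.116]
246 [ 0.551 -0.103  0.099] [ 0.627 -0.093  0.266] [ 0.565 -0.105  0.128]
254 [ 0.519 -0.108  0.046] [ 0.564 -0.099  0.136] [ 0.564 -0.104  0.136]
262 [ 0.586 -0.098  0.187] [ 0.586 -0.097  0.187] [ 0.585 -0.1    0.185]
270 [ 0.585 -0.099  0.19 ] [ 0.585 -0.097  0.19 ] [ 0.585 -0.1    0.189]
278 [ 0.583 -0.099  0.191] [ 0.583 -0.098  0.192] [ 0.583 -0.101  0.191]
286 [ 0.58  -0.099  0.191] [ 0.581 -0.098  0.192] [ 0.58  -0.101  0.19 ]
294 [ 0.451 -0.117  0.001] [ 0.553 -0.101  0.154] [ 0.553 -0.106  0.154]
302 [ 0.441 -0.118  0.001] [ 0.549 -0.102  0.154] [ 0.549 -0.106  0.154]
310 [ 0.432 -0.119  0.002] [ 0.431 -0.115  0.002] [ 0.432 -0.126  0.001]
318 [ 0.576 -0.1    0.2  ] [ 0.576 -0.099  0.2  ] [ 0.577 -0.101  0.201]
326 [ 0.58  -0.099  0.208] [ 0.58  -0.098  0.208] [ 0.58  -0.101  0.207]
```

View pics/w3d.png

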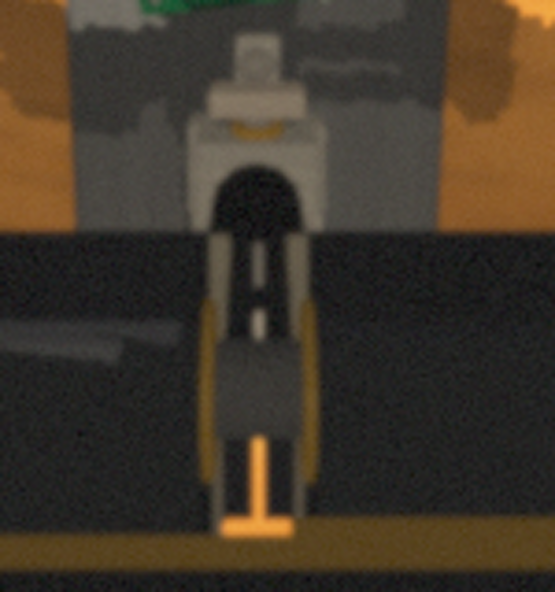

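The knob is visible in line with the fingers, with its top at z≈0.099, yet the opening reads 1 mm. A small outward pull with the force reading will show whether it is held.

Request:
play_rows:
  deltas:
    - [-0.003,-0.0004,0,0,0,0]
    - [-0.003,-0.0004,0,0,0,0]
    - [-0.003,-0.0004,0,0,0,0]

```text
clock: 4.85
tool_pos: [0.547, -0.1033, 0.0866]
orientation: [-180.0, 0.0, 7.5]
force: [0.5, 0.7, 0.0]
opening: 0.0006
gripper_force: 0.0
```

Run:
```python
from h import *
import pickle
o=get_obs();print(o["opening"],o["gripper_force"],o["tool_pos"],o["force"],o["moment"])
p,d,cm=shot("wrist","w4");C=cloud(cm,d)
m=(C[...,2]>.094)&(C[...,2]<.103)&(np.abs(C[...,1]+.1025)<.02)&(np.abs(C[...,0]-.55)<.04);print("knob top",m.sum(),C[m].min(0),C[m].max(0))
m=(np.abs(C[...,2]-.061)<.002)&(np.abs(C[...,1]+.1025)<.02)&(np.abs(C[...,0]-.55)<.04);print("carriage",m.sum(),C[m].min(0),C[m].max(0))
for u in(312,316,320,324,328):print(u,[C[v,u,[0,2]].round(3).tolist() for v in range(206,250,4)])
```

```text
0.0006264939245283788 0.0 [ 0.5469649  -0.10329526  0.08655322] [0.45300176 0.71725822 0.03410486] [-0.0726604  -0.05987362  0.02852854]
knob top 461 [ 0.54632937 -0.11092369  0.09400141] [ 0.56364747 -0.09321932  0.10109704]
carriage 566 [ 0.54388589 -0.11552327  0.05900452] [ 0.57540222 -0.0882804   0.06296877]
312 [[0.561, 0.072], [0.562, 0.083], [0.561, 0.091], [0.561, 0.098], [0.559, 0.1], [0.556, 0.099], [0.554, 0.099], [0.557, 0.114], [0.557, 0.119], [0.557, 0.125], [0.555, 0.125]]
316 [[0.563, 0.075], [0.563, 0.086], [0.563, 0.094], [0.562, 0.099], [0.56, 0.1], [0.557, 0.1], [0.554, 0.1], [0.557, 0.111], [0.556, 0.115], [0.556, 0.122], [0.556, 0.127]]
320 [[0.564, 0.078], [0.564, 0.086], [0.563, 0.094], [0.562, 0.099], [0.56, 0.099], [0.558, 0.1], [0.555, 0.101], [0.552, 0.099], [0.549, 0.099], [0.546, 0.099], [0.519, 0.045]]
324 [[0.563, 0.073], [0.562, 0.082], [0.563, 0.092], [0.563, 0.099], [0.56, 0.099], [0.557, 0.098], [0.555, 0.1], [0.557, 0.11], [0.557, 0.116], [0.556, 0.121], [0.557, 0.127]]
328 [[0.56, 0.062], [0.561, 0.077], [0.562, 0.087], [0.562, 0.095], [0.561, 0.1], [0.558, 0.099], [0.555, 0.099], [0.558, 0.114], [0.558, 0.12], [0.558, 0.124], [0.556, 0.126]]
```

The fingers slid over the knob top, so the tips must be higher than the stated frame implies. I check the real tip height in both clouds.

Run:
```python
from h import *
import pickle
for f,t,rng in(("w2.pkl",[.5553,-.0991,.2062],None),("w1.pkl",[.4818,.2268,.2064],None)):
    p,d,cm=pickle.load(open(f,"rb"));C=cloud(cm,d);a=np.radians(6.9)
    R=np.array([[np.cos(a),np.sin(a),0],[np.sin(a),-np.cos(a),0],[0,0,-1]])
    T=(C-t)@R; m=(d>0)&(d<.25)&(np.abs(T[...,1])<.07)&(T[...,0]<.02)
    print(f,m.sum(),"tool z max",T[m][:,2].max(),np.percentile(T[m][:,2],[90,95,98,99]))
    for lo,hi in((-.06,-.035),(.035,.06)):
        k=m&(T[...,1]>lo)&(T[...,1]<hi)&(T[...,2]>-.05); q=T[k];print(k.sum(),q.min(0),q.max(0))
        top=q[q[:,2]>q[:,2].max()-.004];print("tip pts",top.mean(0),len(top))
    print("expected tip px",[proj(cm,np.array(t)+R@np.array(v)) for v in([.0095,.044,.019],[.0095,-.044,.019])])
p=cv2.imread("pics/w2.png");cv2.imwrite("pics/f.png",p)
print(camera_model("wrist")["world_to_cam"][2][3] if 0 else get_obs()["joint_pos"])
```

```text
w2.pkl 13052 tool z max -0.020520428049111056 [-0.04232584 -0.03329145 -0.02723035 -0.02500632]
904 [-0.01041138 -0.05992014 -0.04999837] [ 0.01178254 -0.04333621 -0.02052043]
tip pts [ 0.00299243 -0.04433379 -0.02284374] 55
909 [-0.00839047  0.04358338 -0.04996619] [ 0.01170904  0.05998232 -0.02108983]
tip pts [ 0.00306503  0.04547098 -0.0231468 ] 63
expected tip px [(np.float64(379.350429577341), np.float64(211.45557144008785)), (np.float64(259.1153449321614), np.float64(211.5324043565039))]
w1.pkl 13093 tool z max -0.020670502553786108 [-0.04241143 -0.03327506 -0.02712338 -0.02489414]
913 [-0.0082602  -0.05988122 -0.04997009] [ 0.01177162 -0.04294621 -0.0206705 ]
tip pts [ 0.00243676 -0.04444356 -0.02293623] 57
903 [-0.00855342  0.04357059 -0.04995622] [ 0.01147965  0.05999082 -0.02087847]
tip pts [ 0.00329037  0.04518901 -0.02323507] 66
expected tip px [(np.float64(379.32904700133054), np.float64(211.40013873403285)), (np.float64(259.0906893938881), np.float64(211.54714557356925))]
[ 9.45699048e+00  1.57416911e+01 -2.34904666e+01 -9.81924031e-03
 -5.07797170e+01  8.79965674e+01]
```

In tool coordinates the fingertips sit 21 mm behind the reported TCP instead of 19 mm ahead of it. So the reported z is 40 mm too low, and the knob needs a reported z of about 0.046. I reopen to half, go back over the knob and descend.

Request:
play_rows:
  deltas:
    - [0.003,0.0004,0,0,0,0]
    - [0.003,0.0004,0,0,0,0]
    - [0.003,0.0004,0,0,0,0]
    - [0,0,0,0,0,0]
    - [0,0,0,0,0,0]
    - [0,0,0,0,0,0]
    - [0,0,0,0,0,0]
  gripper: 0

```text
clock: 5.6
tool_pos: [0.5545, -0.1023, 0.0865]
orientation: [-180.0, 0.0, 7.5]
force: [-0.0, 0.3, -0.0]
opening: 0.0431
gripper_force: 0.0
```

Request:
play_rows:
  deltas:
    - [0,0,-0.01,0,0,0]
    - [0,0,-0.01,0,0,0]
    - [0,0,-0.01,0,0,0]
    - [0,0,-0.01,0,0,0]
    - [0,0,-0.01,0,0,0]
    - [0,0,0,0,0,0]
    - [0,0,0,0,0,0]

```text
clock: 6.3
tool_pos: [0.5545, -0.1023, 0.0463]
orientation: [180.0, 0.0, 7.5]
force: [0.5, -0.4, -0.2]
opening: 0.0435
gripper_force: 0.0
```

Request:
play_rows:
  deltas:
    - [0,0,0,0,0,0]
    - [0,0,0,0,0,0]
    - [0,0,0,0,0,0]
    - [0,0,0,0,0,0]
    - [0,0,0,0,0,0]
    - [0,0,0,0,0,0]
  gripper: -1

```text
clock: 6.9
tool_pos: [0.5546, -0.102, 0.0468]
orientation: [-180.0, -0.0, 7.5]
force: [-0.9, 2.9, 2.5]
opening: 0.0175
gripper_force: 30.0
```

The knob is held (opening 17.5 mm, 30 N). I draw it back about 18 mm.

Request:
play_rows:
  deltas:
    - [-0.0025,-0.0003,0,0,0,0]
    - [-0.0025,-0.0003,0,0,0,0]
    - [-0.0025,-0.0003,0,0,0,0]
    - [-0.0025,-0.0003,0,0,0,0]
    - [-0.0025,-0.0003,0,0,0,0]

```text
clock: 7.4
tool_pos: [0.5468, -0.103, 0.0468]
orientation: [180.0, -0.2, 7.5]
force: [5.5, 3.4, -3.4]
opening: 0.0169
gripper_force: 30.0
```

Request:
play_rows:
  deltas:
    - [-0.0025,-0.0003,0,0,0,0]
    - [-0.0025,-0.0004,0,0,0,0]
    - [-0.0025,-0.0004,0,0,0,0]
    - [-0.0023,-0.0003,0,0,0,0]
    - [0,0,0,0,0,0]

```text
clock: 7.9
tool_pos: [0.5386, -0.104, 0.0468]
orientation: [-180.0, -0.2, 7.5]
force: [4.6, 3.5, -3.3]
opening: 0.0173
gripper_force: 30.0
```

Request:
play_rows:
  deltas:
    - [0,0,0,0,0,0]
    - [0,0,0,0,0,0]
    - [0,0,0,0,0,0]
    - [0,0,0,0,0,0]
    - [0,0,0.05,0,0,0]
    - [0,0,0.05,0,0,0]
    - [0,0,0,0,0,0]
  gripper: 1

```text
clock: 8.6
tool_pos: [0.5401, -0.1048, 0.1321]
orientation: [179.9, -0.5, 7.5]
force: [-0.1, 0.3, 0.3]
opening: 0.068
gripper_force: 0.0
```

Request:
play_rows:
  deltas:
    - [-0.0084,0.0521,0,0,0,0]
    - [-0.0084,0.0521,0,0,0,0]
    - [-0.0084,0.0521,0,0,0,0]
    - [-0.0084,0.0521,0,0,0,0]
    - [-0.0084,0.0521,0,0,0,0]
    - [-0.0084,0.0521,0,0,0,0]
    - [-0.0084,0.0521,0,0,0,0]
    - [-0.0084,0.0521,0,0,0,0]
    - [0,0,-0.04,0,0,0]
    - [0,0,0,0,0,0]

```text
clock: 9.6
tool_pos: [0.4803, 0.2282, 0.0914]
orientation: [179.8, 0.3, 7.5]
force: [-0.8, -0.7, -0.5]
opening: 0.0878
gripper_force: 0.0
```

Run:
```python
from h import *
o=get_obs();print(o["tool_pos"],o["orientation"],o["force"])
p,d,cm=shot("wrist","w5");C=cloud(cm,d)
u0,v0=map(int,proj(cm,np.array([.483,.2293,.025])));print(u0,v0)
g=cv2.cvtColor(p,cv2.COLOR_BGR2GRAY)
for t in(50,60,70):
    k=np.zeros_like(g);k[max(0,v0-45):v0+32,u0-50:u0+50]=(g[max(0,v0-45):v0+32,u0-50:u0+50]<t)*255
    c=max(cv2.findContours(k,0,2)[0],key=cv2.contourArea);(e,r)=cv2.minEnclosingCircle(c);e2=cv2.fitEllipse(cv2.convexHull(c));print(t,e,r,onplane(cm,*e,.025)[:2],e2[:2],onplane(cm,*e2[0],.025)[:2])
r=C[v0-5:v0+5,u0-5:u0+5].reshape(-1,3);print(np.median(r,0))
```

```text
[0.48032702 0.228164   0.09136408] [179.82836879   0.30955376   7.52843499] [-0.77791058 -0.73633438 -0.48575489]
318 202
50 (300.0, 189.0) 18.43918800354004 [0.49282431 0.24684023] ((299.9496154785156, 187.6376495361328), (17.206592559814453, 37.070091247558594)) [0.49405042 0.24702352]
60 (318.20684814453125, 200.85317993164062) 31.865650177001953 [0.48408727 0.22942186] ((318.1473693847656, 201.04844665527344), (60.85798263549805, 63.73555374145508)) [0.48389956 0.2294511 ]
70 (318.0726318359375, 201.4189910888672) 32.25444030761719 [0.48354761 0.22947268] ((318.0899658203125, 201.47067260742188), (63.31072235107422, 64.54956817626953)) [0.48350174 0.22945099]
[0.48319942 0.22995526 0.02443096]
```

The lens is confirmed at (0.4835,0.2295). I descend most of the way, then read the pose.

Request:
play_rows:
  deltas:
    - [0.001,0.0005,-0.03,0,0,0]
    - [0,0,-0.03,0,0,0]
    - [0,0,-0.03,0,0,0]
    - [0,0,-0.015,0,0,0]
    - [0,0,0,0,0,0]
    - [0,0,0,0,0,0]
    - [0,0,0,0,0,0]

```text
clock: 10.35
tool_pos: [0.4846, 0.2298, 0.012]
orientation: [-179.9, -0.1, 7.5]
force: [0.1, -0.1, -0.4]
opening: 0.0873
gripper_force: 0.0
```

Request:
play_rows:
  deltas:
    - [-0.001,0,-0.007,0,0,0]
    - [0,0,-0.007,0,0,0]
    - [0,0,-0.007,0,0,0]
    - [0,0,0,0,0,0]
    - [0,0,0,0,0,0]

```text
clock: 10.85
tool_pos: [0.4828, 0.2291, -0.0066]
orientation: [180.0, 0.0, 7.5]
force: [-0.1, 0.2, 0.5]
opening: 0.0878
gripper_force: 0.0
```

Request:
play_rows:
  deltas:
    - [0,0,0,0,0,0]
    - [0,0,0,0,0,0]
    - [0,0,0,0,0,0]
    - [0,0,0,0,0,0]
    - [0,0,0,0,0,0]
    - [0,0,0,0,0,0]
    - [0,0,0,0,0,0]
  gripper: -1

```text
clock: 11.55
tool_pos: [0.483, 0.2293, -0.0061]
orientation: [-180.0, -0.0, 7.5]
force: [0.5, -0.7, 1.1]
opening: 0.0589
gripper_force: 30.0
```

The lens is held. I lift and carry it over the stand, aiming about 6 mm toward the jaw from the seat axis.

Request:
play_rows:
  deltas:
    - [0,0,0.02,0,0,0]
    - [0,0,0.045,0,0,0]
    - [0,0,0.05,0,0,0]
    - [0,0,0.035,0,0,0]
    - [0,0,0,0,0,0]

```text
clock: 12.05
tool_pos: [0.485, 0.2309, 0.118]
orientation: [-179.8, -0.4, 7.5]
force: [1.3, -0.2, -1.2]
opening: 0.0586
gripper_force: 30.0
```

Request:
play_rows:
  deltas:
    - [0.0153,-0.0454,0,0,0,0]
    - [0.0153,-0.0454,0,0,0,0]
    - [0.0153,-0.0454,0,0,0,0]
    - [0.0153,-0.0454,0,0,0,0]
    - [0.0153,-0.0454,0,0,0,0]
    - [0.0153,-0.0454,0,0,0,0]
    - [0.0153,-0.0454,0,0,0,0]
    - [0.0153,-0.0454,0,0,0,0]
    - [0.0153,-0.0454,0,0,0,0]
    - [0,0,0,0,0,0]

```text
clock: 13.05
tool_pos: [0.5932, -0.1013, 0.1122]
orientation: [180.0, 0.1, 7.2]
force: [-0.0, -0.2, -1.7]
opening: 0.0591
gripper_force: 30.0
```

Request:
play_rows:
  deltas:
    - [0,0,-0.03,0,0,0]
    - [0,0,-0.02,0,0,0]
    - [0,0,0,0,0,0]
    - [0,0,0,0,0,0]

```text
clock: 13.45
tool_pos: [0.5927, -0.0975, 0.0734]
orientation: [180.0, 0.1, 7.5]
force: [-0.1, 0.4, -0.6]
opening: 0.0592
gripper_force: 30.0
```

Run:
```python
from h import *
import pickle
o=get_obs();print(o["clock"],o["tool_pos"],o["orientation"],o["force"],o["opening"])
p,d,cm=shot("wrist","w6");C=cloud(cm,d);pickle.dump((p,d,cm),open("w6.pkl","wb"))
u0,v0=map(int,proj(cm,o["tool_pos"]+[0,0,.03]));print(u0,v0,np.median(C[v0-4:v0+4,u0-4:u0+4].reshape(-1,3),0))
z=np.median(C[v0-4:v0+4,u0-4:u0+4].reshape(-1,3),0)[2]
cv2.imwrite("pics/w6c.png",cv2.resize(p[90:290,200:440],None,fx=3,fy=3,interpolation=cv2.INTER_CUBIC))
```

```text
13.45 [ 0.59273256 -0.09750927  0.0733597 ] [1.79991045e+02 7.92783828e-02 7.47990866e+00] [-0.13800516  0.43118578 -0.64108385] 0.05923656458383244
319 253 [ 0.59354341 -0.0970098   0.10397863]
```

View pics/w6c.png

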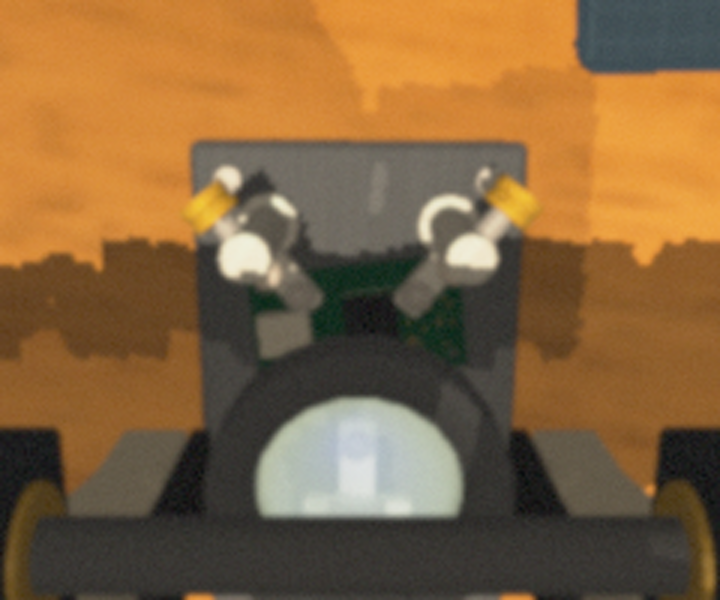

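The lens is held level in front of the screws. The tip ends show at about (304,188) and (334,190), so I check clearance to the planned place.

Run:
```python
from h import *
import pickle
p,d,cm=pickle.load(open("w6.pkl","rb"));a=np.radians(187.4);ex=np.array([np.cos(a),np.sin(a)]);ey=np.array([-ex[1],ex[0]]);O=np.array([.599,-.097])
for u,v in((305,296),(318,300),(408,308),(396,300)):
    q=onplane(cm,200+u/3,90+v/3,.053)[:2]-O;print(q@ex,q@ey)
o=get_obs();q=o["tool_pos"][:2]-O;print("tcp",q@ex,q@ey)
pl=onplane(cm,200+245/3,90+257/3,.061)[:2]-O;pr=onplane(cm,200+471/3,90+254/3,.061)[:2]-O;print(pl@ex,pl@ey,pr@ex,pr@ey)
```

```text
-0.02000169082675262 -0.012978132364065595
-0.01901841176150885 -0.009867685702534825
-0.01706495050406735 0.011809044309874327
-0.0190439571849886 0.00888869267467047
tcp 0.00564786153976631 -0.0003123280957335519
-0.03099439203839639 -0.02598337315109833 -0.03175682607825531 0.025426932153906585
```

The visible ends turn out to be the lower ball supports. The planned place at x≈+5.6 mm clears the screw range, so I descend, slowly at the end.

Request:
play_rows:
  deltas:
    - [0,0,-0.0125,0,0,0]
    - [0,0,-0.0125,0,0,0]
    - [0,0,-0.0125,0,0,0]
    - [0,0,-0.0075,0,0,0]
    - [0,0,-0.004,0,0,0]
    - [0,0,0,0,0,0]
    - [0,0,0,0,0,0]

```text
clock: 14.2
tool_pos: [0.5933, -0.0977, 0.0347]
orientation: [180.0, -0.0, 7.5]
force: [0.7, -0.5, -0.4]
opening: 0.0594
gripper_force: 30.0
```

Request:
play_rows:
  deltas:
    - [0,0,-0.001,0,0,0]
    - [0,0,-0.001,0,0,0]
    - [0,0,-0.001,0,0,0]
    - [0,0,0,0,0,0]

```text
clock: 14.6
tool_pos: [0.593, -0.0976, 0.0321]
orientation: [-180.0, 0.0, 7.5]
force: [-0.3, 0.1, -0.9]
opening: 0.0593
gripper_force: 30.0
```

Request:
play_rows:
  deltas:
    - [0,0,-0.001,0,0,0]
    - [0,0,-0.001,0,0,0]
    - [0,0,0,0,0,0]
    - [0,0,0,0,0,0]

```text
clock: 15.0
tool_pos: [0.593, -0.0977, 0.0305]
orientation: [180.0, 0.0, 7.5]
force: [-0.7, -0.7, -0.9]
opening: 0.0588
gripper_force: 30.0
```

Request:
play_rows:
  deltas:
    - [0,0,-0.001,0,0,0]
    - [0,0,0,0,0,0]
    - [0,0,0,0,0,0]

```text
clock: 15.3
tool_pos: [0.593, -0.0977, 0.0297]
orientation: [180.0, 0.0, 7.5]
force: [0.0, -0.5, -0.9]
opening: 0.0588
gripper_force: 30.0
```

Request:
play_rows:
  deltas:
    - [0,0,-0.0008,0,0,0]
    - [0,0,0,0,0,0]
    - [0,0,0,0,0,0]

```text
clock: 15.6
tool_pos: [0.5931, -0.0976, 0.0291]
orientation: [180.0, 0.0, 7.5]
force: [0.5, 0.4, -0.8]
opening: 0.0592
gripper_force: 30.0
```

Request:
play_rows:
  deltas:
    - [0,0,-0.0006,0,0,0]
    - [0,0,0,0,0,0]
    - [0,0,0,0,0,0]

```text
clock: 15.9
tool_pos: [0.5933, -0.0977, 0.0289]
orientation: [180.0, -0.0, 7.5]
force: [-1.1, -0.7, 2.0]
opening: 0.0593
gripper_force: 30.0
```

Contact is felt on the balls (Fz −0.9 → +2.0 N). I release and rise.

Request:
play_rows:
  deltas:
    - [0,0,0,0,0,0]
    - [0,0,0,0,0,0]
    - [0,0,0,0,0,0]
    - [0,0,0,0,0,0]
    - [0,0,0,0,0,0]
    - [0,0,0.01,0,0,0]
    - [0,0,0.03,0,0,0]
    - [0,0,0.045,0,0,0]
    - [0,0,0.05,0,0,0]
    - [0,0,0,0,0,0]
  gripper: 1

```text
clock: 16.9
tool_pos: [0.5968, -0.0978, 0.1435]
orientation: [179.9, -0.6, 7.5]
force: [0.8, 0.3, 1.1]
opening: 0.0876
gripper_force: 0.0
```

Request:
play_rows:
  deltas:
    - [-0.03,-0.004,0,0,0,0]
    - [-0.035,-0.004,0,0,0,0]
    - [0,0,0,0,0,0]
    - [0,0,0,0,0,0]

```text
clock: 17.3
tool_pos: [0.5412, -0.1041, 0.1376]
orientation: [180.0, -0.1, 7.5]
force: [0.6, -0.1, 0.1]
opening: 0.0875
gripper_force: 0.0
```

Run:
```python
from h import *
import pickle
o=get_obs();print(o["clock"],o["tool_pos"],o["force"])
p,d,cm=shot("wrist","w7");C=cloud(cm,d);pickle.dump((p,d,cm),open("w7.pkl","wb"))
a=np.radians(187.4);ex=np.array([np.cos(a),np.sin(a)]);ey=np.array([-ex[1],ex[0]]);O=np.array([.599,-.097])
X=(C[...,:2]-O)@ex;Y=(C[...,:2]-O)@ey
m=(np.abs(C[...,2]-.061)<.005)&(np.hypot(X-.0056,Y)<.027);q=np.c_[X[m],Y[m],C[m][:,2]]
A=np.c_[q[:,:2],np.ones(len(q))];print("plane",np.linalg.lstsq(A,q[:,2],rcond=None)[0],len(q))
k=(C[...,2]>.094)&(C[...,2]<.103)&(np.abs(Y)<.012)&(X>.04)&(X<.08);print("knob",X[k].min(),X[k].max(),Y[k].min(),Y[k].max())
m=(np.abs(C[...,2]-.060)<.005)&(np.hypot(X-.0056,Y)<.034);print("lens x",X[m].min(),X[m].max(),"y",Y[m].min(),Y[m].max())
cv2.imwrite("pics/w7c.png",cv2.resize(p[70:270,200:440],None,fx=3,fy=3,interpolation=cv2.INTER_CUBIC))
```

```text
17.3 [ 0.54123715 -0.10408953  0.13761178] [ 0.57273017 -0.10213646  0.08876382]
plane [-0.01929406 -0.0011797   0.05941183] 2724
knob 0.051647357533560194 0.06927925846787147 -0.009510792961478918 0.00764580105121683
lens x -0.021750704008953157 0.036173280822257715 y -0.029268324373763237 0.029838589949691175
```

View pics/w7c.png

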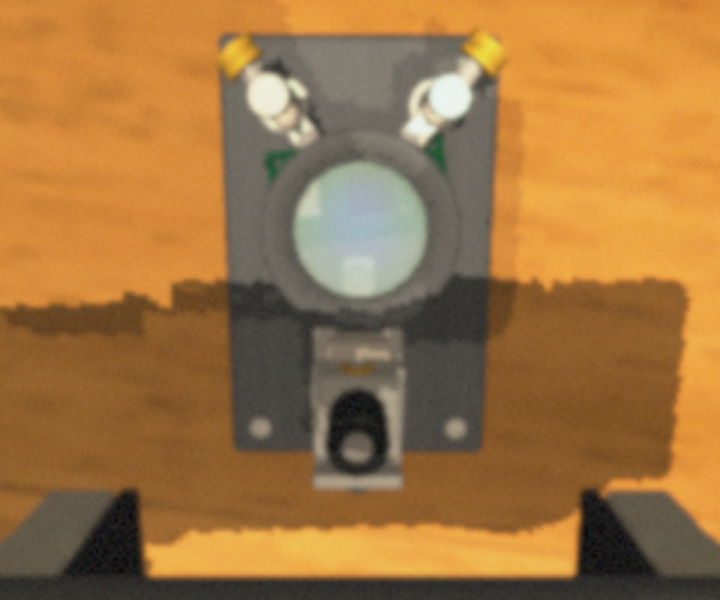

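The lens sits level on the balls with its centre at x≈+6.5 mm, and the knob is at x≈60.5 mm. I grasp the knob again.

Request:
play_rows:
  deltas:
    - [0,0,-0.03,0,0,0]
    - [0,0,-0.03,0,0,0]
    - [0,0,-0.02,0,0,0]
    - [0,0,0,0,0,0]
    - [0,0,0,0,0,0]
    - [0,0,0,0,0,0]
  gripper: 0

```text
clock: 17.95
tool_pos: [0.5422, -0.104, 0.0736]
orientation: [180.0, -0.1, 7.5]
force: [-0.6, 0.3, -0.1]
opening: 0.0467
gripper_force: 0.0
```

Request:
play_rows:
  deltas:
    - [-0.002,0,0,0,0,0]
    - [-0.0022,0,0,0,0,0]
    - [0,0,-0.012,0,0,0]
    - [0,0,-0.012,0,0,0]
    - [0,0,-0.01,0,0,0]
    - [0,0,0,0,0,0]
    - [0,0,0,0,0,0]

```text
clock: 18.65
tool_pos: [0.5375, -0.1041, 0.0449]
orientation: [180.0, 0.1, 7.5]
force: [-0.4, 0.2, 0.8]
opening: 0.0438
gripper_force: 0.0
```

Request:
play_rows:
  deltas:
    - [0,0,0,0,0,0]
    - [0,0,0,0,0,0]
    - [0,0,0,0,0,0]
    - [0,0,0,0,0,0]
    - [0,0,0,0,0,0]
    - [0,0,0,0,0,0]
    - [0,0,0,0,0,0]
  gripper: -1

```text
clock: 19.35
tool_pos: [0.5379, -0.1041, 0.0457]
orientation: [180.0, -0.0, 7.5]
force: [0.2, -1.0, 2.9]
opening: 0.017
gripper_force: 30.0
```

Request:
play_rows:
  deltas:
    - [0.0012,0.00015,0,0,0,0]
    - [0.0012,0.00015,0,0,0,0]
    - [0.0012,0.00015,0,0,0,0]
    - [0.0012,0.00015,0,0,0,0]
    - [0.0012,0.00015,0,0,0,0]
    - [0,0,0,0,0,0]

```text
clock: 19.95
tool_pos: [0.5411, -0.1036, 0.0456]
orientation: [-180.0, 0.1, 7.5]
force: [-5.6, 0.4, 8.3]
opening: 0.0174
gripper_force: 30.0
```

Request:
play_rows:
  deltas:
    - [0.0007,0.0001,0,0,0,0]
    - [0.0007,0.0001,0,0,0,0]
    - [0.0007,0.0001,0,0,0,0]
    - [0,0,0,0,0,0]

```text
clock: 20.35
tool_pos: [0.5427, -0.1034, 0.0456]
orientation: [-180.0, 0.1, 7.5]
force: [-5.9, -0.2, 8.1]
opening: 0.0175
gripper_force: 30.0
```

Request:
play_rows:
  deltas:
    - [0.0007,0.0001,0,0,0,0]
    - [0.0007,0.0001,0,0,0,0]
    - [0.0007,0.0001,0,0,0,0]
    - [0,0,0,0,0,0]

```text
clock: 20.75
tool_pos: [0.5443, -0.1032, 0.0456]
orientation: [180.0, 0.2, 7.5]
force: [-5.5, 0.5, 8.6]
opening: 0.0174
gripper_force: 30.0
```

Sliding takes about 5.7 N. I continue in 1.7 mm steps.

Request:
play_rows:
  deltas:
    - [0.0007,0.0001,0,0,0,0]
    - [0.0007,0.0001,0,0,0,0]
    - [0.0007,0.0001,0,0,0,0]
    - [0,0,0,0,0,0]

```text
clock: 21.15
tool_pos: [0.546, -0.103, 0.0456]
orientation: [180.0, 0.2, 7.5]
force: [-6.4, 0.1, 8.9]
opening: 0.017
gripper_force: 30.0
```

Request:
play_rows:
  deltas:
    - [0.0005,0.0001,0,0,0,0]
    - [0.0005,0.0001,0,0,0,0]
    - [0,0,0,0,0,0]

```text
clock: 21.45
tool_pos: [0.5468, -0.1029, 0.0456]
orientation: [180.0, 0.2, 7.4]
force: [-5.5, -0.7, 8.1]
opening: 0.0173
gripper_force: 30.0
```

Request:
play_rows:
  deltas:
    - [0.0005,0.0001,0,0,0,0]
    - [0.0005,0.0001,0,0,0,0]
    - [0,0,0,0,0,0]

```text
clock: 21.75
tool_pos: [0.5476, -0.1028, 0.0456]
orientation: [180.0, 0.2, 7.4]
force: [-6.4, -0.4, 8.6]
opening: 0.0169
gripper_force: 30.0
```

Request:
play_rows:
  deltas:
    - [0.0005,0.0001,0,0,0,0]
    - [0.0005,0.0001,0,0,0,0]
    - [0,0,0,0,0,0]

```text
clock: 22.05
tool_pos: [0.5483, -0.1027, 0.0456]
orientation: [180.0, 0.2, 7.4]
force: [-5.5, -1.2, 7.2]
opening: 0.0172
gripper_force: 30.0
```

Request:
play_rows:
  deltas:
    - [0.0005,0.0001,0,0,0,0]
    - [0.0005,0,0,0,0,0]
    - [0,0,0,0,0,0]

```text
clock: 22.35
tool_pos: [0.5491, -0.1026, 0.0456]
orientation: [180.0, 0.2, 7.4]
force: [-6.6, -1.1, 8.6]
opening: 0.0173
gripper_force: 30.0
```

Request:
play_rows:
  deltas:
    - [0.0005,0.0001,0,0,0,0]
    - [0.0005,0,0,0,0,0]
    - [0,0,0,0,0,0]

```text
clock: 22.65
tool_pos: [0.5498, -0.1026, 0.0456]
orientation: [180.0, 0.2, 7.4]
force: [-6.4, -1.3, 8.6]
opening: 0.0171
gripper_force: 30.0
```

Request:
play_rows:
  deltas:
    - [0.0004,0.0001,0,0,0,0]
    - [0.0003,0,0,0,0,0]
    - [0,0,0,0,0,0]

```text
clock: 22.95
tool_pos: [0.55, -0.1025, 0.0456]
orientation: [180.0, 0.2, 7.4]
force: [-7.5, -0.7, 9.7]
opening: 0.0171
gripper_force: 30.0
```

Request:
play_rows:
  deltas:
    - [0.0004,0.0001,0,0,0,0]
    - [0.0003,0,0,0,0,0]
    - [0,0,0,0,0,0]

```text
clock: 23.25
tool_pos: [0.5503, -0.1025, 0.0456]
orientation: [180.0, 0.2, 7.4]
force: [-8.3, -0.8, 10.7]
opening: 0.0171
gripper_force: 30.0
```

Request:
play_rows:
  deltas:
    - [0.0004,0.0001,0,0,0,0]
    - [0.0003,0,0,0,0,0]
    - [0,0,0,0,0,0]

```text
clock: 23.55
tool_pos: [0.5504, -0.1025, 0.0456]
orientation: [180.0, 0.3, 7.4]
force: [-9.6, -0.9, 10.9]
opening: 0.0172
gripper_force: 30.0
```

The load builds up as the lens is home (9.6 N, against about 6 N sliding). One more small step.

Request:
play_rows:
  deltas:
    - [0.0004,0,0,0,0,0]
    - [0,0,0,0,0,0]
    - [0,0,0,0,0,0]

```text
clock: 23.85
tool_pos: [0.5506, -0.1025, 0.0455]
orientation: [180.0, 0.3, 7.4]
force: [-9.9, -0.5, 12.4]
opening: 0.0172
gripper_force: 30.0
```

Run:
```python
from h import *
o=get_obs();print(o["clock"],o["tool_pos"],o["force"],o["moment"])
p,d,cm=shot("wrist","w8");o2=get_obs();print(o2["force"])
C=cloud(cm,d);a=np.radians(187.4);ex=np.array([np.cos(a),np.sin(a)]);ey=np.array([-ex[1],ex[0]]);O=np.array([.599,-.097])
X=(C[...,:2]-O)@ex;Y=(C[...,:2]-O)@ey
m=(np.abs(C[...,2]-.060)<.004)&(np.hypot(X,Y)<.036)&(X>-.02)&(X<.026);print("lens x",X[m].min(),X[m].max(),"y",Y[m].min(),Y[m].max(),m.sum())
print("z",np.median(C[m][:,2]))
```

```text
23.85 [ 0.55057703 -0.10245845  0.0455389 ] [-9.92675261 -0.53061435 12.43606409] [-8.93530087e-02  3.56079256e+00  9.36157951e-04]
[-10.58372157  -0.27081539  12.04016765]
lens x -0.019826787845285108 0.025997997429297245 y -0.02868368187307014 0.030478514443302716 6560
z 0.059468858780654874
```

The load is about 4.5 N, which is right. I let go and rise.

Request:
play_rows:
  deltas:
    - [0,0,0,0,0,0]
    - [0,0,0,0,0,0]
    - [0,0,0,0,0,0]
    - [0,0,0,0,0,0]
    - [0,0,0,0,0,0]
    - [0,0,0.02,0,0,0]
    - [0,0,0.04,0,0,0]
    - [0,0,0.04,0,0,0]
    - [0,0,0.02,0,0,0]
    - [0,0,0,0,0,0]
  gripper: 0

```text
clock: 24.9
tool_pos: [0.5554, -0.1017, 0.1443]
orientation: [180.0, -0.3, 7.5]
force: [-0.4, -0.9, -0.2]
opening: 0.0439
gripper_force: 0.0
```

Run:
```python
from h import *
import time
p,d,cm=shot("wrist","w9");o=get_obs();print(o["clock"],o["tool_pos"],o["force"],o["opening"])
C=cloud(cm,d);a=np.radians(187.4);ex=np.array([np.cos(a),np.sin(a)]);ey=np.array([-ex[1],ex[0]]);O=np.array([.599,-.097])
X=(C[...,:2]-O)@ex;Y=(C[...,:2]-O)@ey
q=(np.abs(C[...,2]-.060)<.004)&(np.hypot(X,Y)<.026);Q=np.c_[X[q],Y[q],np.ones(q.sum())];print("plane",np.linalg.lstsq(Q,C[q][:,2],rcond=None)[0])
k=(C[...,2]>.094)&(C[...,2]<.103)&(np.abs(Y)<.012)&(X>.03)&(X<.08);print("knob",X[k].min(),X[k].max())
g=cv2.cvtColor(p,cv2.COLOR_BGR2HSV)
m=(np.abs(C[...,2]-.060)<.004)&(np.hypot(X,Y)<.036)&(np.abs(X)<.026);
xs=X[(np.abs(C[...,2]-.06)<.004)&(np.abs(Y)<.004)&(X>-.04)&(X<.036)];print("lens x",xs.min(),xs.max(),"y",Y[m].min(),Y[m].max(),"z",np.median(C[m][:,2]))
```

```text
24.95 [ 0.55427595 -0.10166237  0.14250803] [ 0.94629661 -1.29294487 -1.02714001] 0.044090460607466124
plane [ 0.0162604  -0.01511293  0.05912431]
knob 0.03904737951703733 0.05651012578100843
lens x -0.030589260164945665 0.03597819438574577 y -0.028697546549231776 0.030216621951119765 z 0.05962370190935687
```

The knob is at 47.9 mm, the lens centre at x≈−2 mm and level, and nothing is touched. I hand in.

```bash
python3 -c "
from plant import *
print(close_job())"
```

```text
the job is handed in; nothing more can be done
None
```

The lens is mounted on the three balls against the screw tips, held by the jaw at an estimated 4.5 N, and the job is handed in at about 25 s; contact at each screw tip was judged only by the force rise and position, and the reported TCP z proved about 40 mm lower than the real grasp point (found after one empty grasp at the knob, corrected from then on).

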